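# Push two test tiles into a tight row in the corner stop

### The job

The glaze on the two test tiles in front of the wooden corner stop is still wet, so do not pick them up: push them along the worktop by their edges until they form one tight row in the corner. Both must lie flat with a long edge flush against the long fence, one tile with its end against the short end stop and the other tile end to end against the first, in either order. Leave the cone pack, the spice jar and the wax pot where they stand.

Things in the scene. Friction and masses are not known exactly. Their poses are not given: they have to be found in the camera images.
- corner_stop: Immovable wooden L of two battens, 20 mm wide, 16 mm high. Origin: inside corner, at worktop height; z up. Long fence: its face is the plane x = 0 of this frame, running 300 mm from the corner towards -y, wood on the +x side. Short end stop: its face is the plane y = 0, running 50 mm from the corner towards -x, wood on the +y side. The row belongs at x < 0, y < 0.
- tile_a: A blue and brown glazed test tile, a flat slab 30 x 50 mm and 8 mm thick, 15 to 31 g, loose in front of the fence, askew by up to about 25 degrees. Origin: centre of its underside; x along its 30 mm width, y along its 50 mm length, z up. Either tile may be the one nearer the end stop.
- tile_b: A blue and white glazed test tile, a flat slab 30 x 50 mm and 8 mm thick, 15 to 31 g, loose in front of the fence, askew by up to about 25 degrees. Origin: centre of its underside; x along its 30 mm width, y along its 50 mm length, z up. Either tile may be the one nearer the end stop.
- cone_pack: Bystander, loose: three slim cones, 50 mm high in all, standing in a clay strip 18 x 60 mm, 14 mm high, to the left of the end stop. Origin: centre of its underside; y along the strip.
- spice_jar: Bystander, loose: spice jar with a dark brown cap and a green label, 44 mm in diameter, 105 mm high, further to the left of the corner stop. Origin: centre of its underside.
- wax_pot: Bystander, loose: low round lidded pot, cream with red bands, 63 mm in diameter, 34 mm high, beyond the right-hand end of the fence. Origin: centre of its underside.
Not all that is in view belongs to the job. What is shaped like the tile_b but green, red or turquoise is not meant.

How it is judged:
By the outcome, as a careful person would: the job done as asked, in the order asked, and still so for the second after the job is handed in, with the robot touching nothing.
It also fails if it takes over 58 s, if anything falls off the work surface, if the arm or the gripper's body presses on something with over 40 N, if the wrist force passes 120 N, or if a joint passes its speed limit or range.

### The arm

A 6-joint arm with a two-finger parallel gripper is mounted at the origin on a cart in front of the work surface, level with it; the furniture and walls round the work are solid. World frame = base frame: x ahead of the robot, y to its left, z up, the work surface at z = 0. Lengths are in m, angles in degrees, forces in N, time in s.
With the tool pointing down it reaches from about 0.3 to 0.75 m from the base axis. Payload 8.5 kg.
Tool frame: the origin (TCP) lies at the very end of the fingers, on their centre line; the grasp point (between the pads) lies 19 mm behind it (env.hold_point_z is the distance from the TCP to the grasp point, in m); z points along the fingers, y is the line along which they close (so a half turn about z gives the same grasp; the last joint's range is limited). The gripper opens to 85 mm and grips with 20 to 120 N. Pads are 22 mm wide; open, the fingers measure 114 mm over their backs; the gripper's body (76 mm by 85 mm) begins 54 mm behind the grasp point. The pads swing forward as they close: fully open they stand 13 mm farther back than shut.
Start: joints at [58.883, 21.807, 74.336, -0, 83.858, -12.336], TCP at [0.177, 0.521, 0.231] pointing down, gripper open.
Joint ranges: [-178.18, 178.18], [-50.72, 133.34], [12.68, 142.11], [-81.47, 261.47], [9.98, 163.14], [-165.26, 165.26]. Speed limits (degrees/s): [136.94, 136.94, 180, 180, 180, 180].

### API

Orientations are given as a 3x3 rotation matrix whose columns are the frame's x, y, z axes.
In Python, from rig import env, optics gives the robot as it stands.
- The arm moves only by the shell command python3 -m jog 'ROWS' [OPENING] [FORCE]. ROWS is JSON, a list of rows, each an object with "linear": the shift along the tool's x, y, z in units of 40 mm (1.0 is 40 mm), a list of three; "roll": the turn about the tool's z in units of 5 degrees (1.0 is 5 degrees). A call has 1 to 12 rows; each row shifts and turns the commanded pose from where the row before left it, along the tool's axes as they then stand; what a row does not reach is not made up. A row lasts 1/12 s, in which the tool goes at most 41.7 mm and 7.16 degrees, less where a joint would pass 70% of its speed; a pose out of reach is approached as far as the arm can. A call is refused whole if a number of a shift passes 1 or a number of a turn 1, either way. A call with a gripper value outside its range is refused whole. OPENING is the opening, from -1 (shut) to 1 (fully open), set as the call begins (- or left out, the last holds). The fingers move at their own pace and stop on an object; FORCE is the grip in N (left out, the last holds). Time passes only in rows, so rows that do not move let the fingers close. It gives the time, the measured TCP pose, the force, the opening and the grip force at its end, in the units of the state.
- env.observe(): the state, without advancing time (a new reading comes with each control period).
- optics.get_image(name): name is "scene" or "top"; returns the picture (480x640x3 uint8, red, green, blue); there is no depth.
- optics.calibration(name): a dict with "fov_y" (degrees; the focal length in pixels is half the picture's height over the tangent of half this angle, whatever the lens; pixels are square), "cx", "cy" (the principal point, pixels), "T" (4x4, takes a point from camera to world coordinates). Camera axes: x right, y down, z forward; pixel columns grow to the right and rows downward; lengths in m; the calibration is good to about 2 mm. A picture is of the moment at which its call begins. calibration takes no time and is no camera call.
- env.close_job(): hands the job in; it is judged then, once.
The state is a dict: "time_s": time; "q": joint angles; "qvel": joint speeds; "joint_efforts": joint torques, N m; "position": TCP position; "tool_rot": TCP orientation; "ft_force": force on the tool from outside, world axes, zero at the start; "wrist_torque": the same for the moment, N m; "grip_width": finger opening in m; "gripper_force": force on a finger pad.
Only numpy, scipy, OpenCV 4.12 (cv2) and the standard library are available. Lean on these libraries where they do the work, as an engineer would, in place of code of your own. Each camera call takes 0.05 s, during which the arm holds its last target. There are 200 camera calls.

## Working session

There is one attempt and no reset: what is moved stays moved. The work goes in short steps, Python scripts to look and compute and a shell command to move; the robot and the scene stay as the last step left them, time stands still between calls to the robot, and variables do not carry over. Pictures are saved under pics/ and viewed, at most 10 in all, crops included, and the job is handed in when it is done.

```bash
mkdir -p pics; ls
python3 - <<'E'
from rig import env, optics
import cv2,numpy as np
np.set_printoptions(precision=4,suppress=True)
for n in("scene","top"):
    im=optics.get_image(n); cv2.imwrite(f"pics/{n}0.png",im[:,:,::-1]); c=optics.calibration(n); print(n,c)
s=env.observe(); print(s["time_s"],s["position"],s["tool_rot"],s["grip_width"])
E
```

```text
pics
scene {'fov_y': 42.94303203504482, 'cx': 325.1474874645274, 'cy': 232.4472192754399, 'T': array([[ 0.4893, -0.5652,  0.6642, -0.2961],
       [-0.8721, -0.3194,  0.3708, -0.4255],
       [ 0.0026, -0.7607, -0.6491,  0.8588],
       [ 0.    ,  0.    ,  0.    ,  1.    ]])}
top {'fov_y': 55.02242464949879, 'cx': 322.6882177610918, 'cy': 246.44019780556454, 'T': array([[ 0.0044, -0.9933,  0.1155,  0.3939],
       [-1.    , -0.0041,  0.0027,  0.0495],
       [-0.0022, -0.1155, -0.9933,  0.9917],
       [ 0.    ,  0.    ,  0.    ,  1.    ]])}
0.1 [0.177  0.5205 0.2308] [[-0.9468  0.3219 -0.0006]
 [ 0.3219  0.9468 -0.0011]
 [ 0.0002 -0.0012 -1.    ]] 0.08495089619707293
```

View pics/scene0.png

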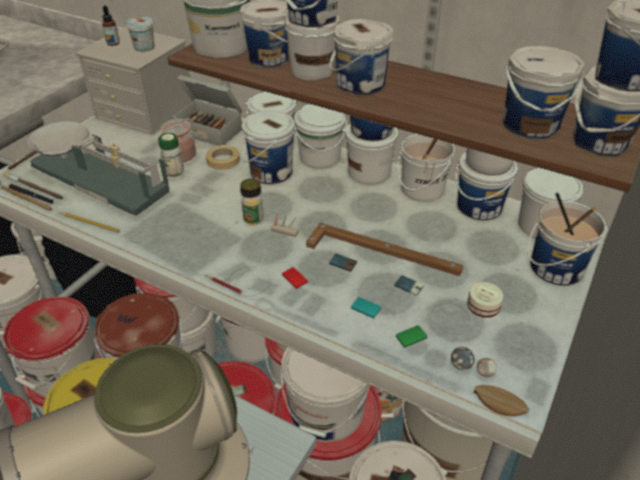

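View pics/top0.png

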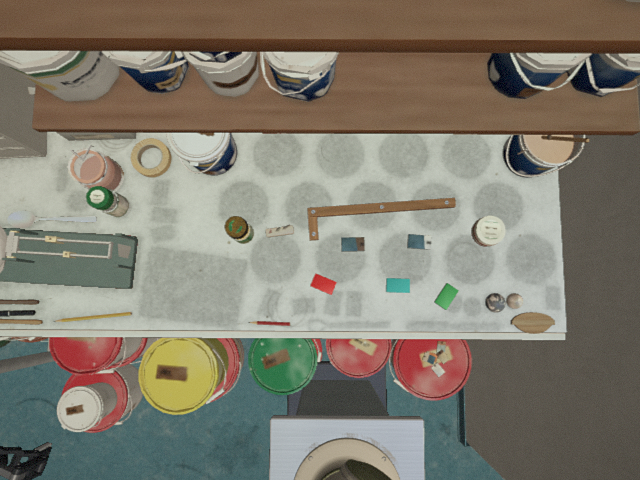

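The top view shows the fence from (312,212) to (455,203), with the end stop at (313,228). Five tile shapes are in view: blue/brown at (353,244), blue/white at (419,242), red at (323,284), turquoise at (398,285) and green at (446,296). The first two match tile_a and tile_b by colour and lie in front of the fence. I'll confirm this in a crop and measure.

```bash
cat > h.py <<'E'
import cv2,numpy as np
from rig import env,optics
np.set_printoptions(precision=4,suppress=True)
def ray(n,uv):
    c=optics.calibration(n); f=240/np.tan(np.radians(c["fov_y"]/2)); T=c["T"]
    uv=np.atleast_2d(uv).astype(float)
    d=np.c_[(uv[:,0]-c["cx"])/f,(uv[:,1]-c["cy"])/f,np.ones(len(uv))]@T[:3,:3].T
    return T[:3,3],d
def onplane(n,uv,z):
    o,d=ray(n,uv); return o+d*((z-o[2])/d[:,2])[:,None]
def tri(u1,u2):
    o1,d1=ray("top",u1);o2,d2=ray("scene",u2)
    A=np.c_[d1[0],-d2[0]]; t=np.linalg.lstsq(A,o2-o1,rcond=None)[0]
    p,q=o1+t[0]*d1[0],o2+t[1]*d2[0]; return (p+q)/2,np.linalg.norm(p-q)
E
python3 - <<'E'
from h import *
im=cv2.imread("pics/top0.png"); 
cv2.imwrite("pics/crop0.png",cv2.resize(im[190:310,215:515],None,fx=2.6,fy=2.6,interpolation=cv2.INTER_CUBIC))
sc=cv2.imread("pics/scene0.png"); 
cr=cv2.resize(sc[205:355,235:515],None,fx=2.8,fy=2.8,interpolation=cv2.INTER_CUBIC);cv2.imwrite("pics/crops0.png",cr)
for n,i in(("top",im),("scene",sc)):
    h=cv2.cvtColor(i,cv2.COLOR_BGR2HSV); print(n)
    box=(300,225,440,260) if n=="top" else (322,248,430,300)
    x0,y0,x1,y1=box; sub=h[y0:y1,x0:x1]
    # print typical table values
    print(np.median(sub.reshape(-1,3),0))
    lab=cv2.cvtColor(i,cv2.COLOR_BGR2LAB)[y0:y1,x0:x1].astype(int); m0=np.median(lab.reshape(-1,3),0); 
    m=((sub[:,:,1]>60)|(sub[:,:,2]<110)).astype(np.uint8)
    k,l,st,ce=cv2.connectedComponentsWithStats(m)
    for j in range(1,k):
        if st[j,4]>40: print(st[j],ce[j],[i for i in cv2.minAreaRect(np.argwhere(l==j)[:,::-1].astype(np.float32)+[x0,y0] if 0 else (np.argwhere(l==j)[:,::-1]+[x0,y0]).astype(np.float32))])
E
```

```text
top
[ 45.  15. 173.]
[  9   0   9  15 115] [13.1739  6.6   ] [(313.0, 232.0), (14.0, 8.0), 90.0]
[107   9  17  15 209] [115.2919  16.1675] [(415.37054443359375, 241.18234252929688), (16.259660720825195, 13.345192909240723), 4.398705005645752]
[ 41  12  23  14 288] [52.5903 18.8125] [(352.0, 243.5), (13.0, 22.0), 90.0]
scene
[ 38.  25. 138.]
[ 45   0  63  20 530] [83.8113  6.6566] [(399.4716796875, 252.34906005859375), (64.83417510986328, 11.95036792755127), 15.945395469665527]
[  7   5  28  19 309] [20.4175 14.1877] [(342.5616760253906, 262.33563232421875), (25.63201141357422, 13.10860824584961), 20.556045532226562]
[ 72  28  21  17 226] [82.2522 35.5708] [(403.9175720214844, 283.1855773925781), (18.27623176574707, 13.402568817138672), 23.962486267089844]
```

View pics/crop0.png

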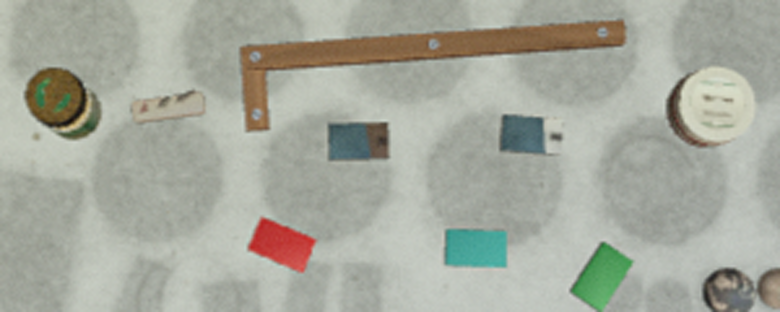

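View pics/crops0.png

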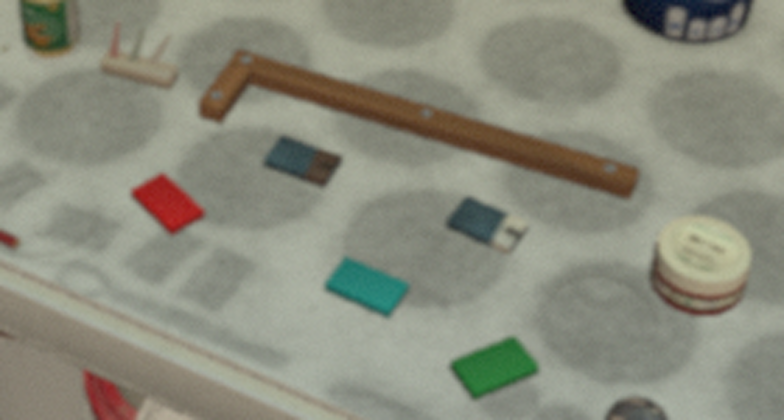

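The crops confirm it. Tile_a (blue/brown) is in front of the corner and tile_b (blue/white) is farther right. Next I'll fit lines to the edges.

```bash
cat >> h.py <<'E'
def tilemask(im,box):
    "pixels darker/bluer/other than worktop, by background distance, 4x upsampled"
    x0,y0,x1,y1=box; s=4
    c=cv2.resize(im[y0:y1,x0:x1],None,fx=s,fy=s,interpolation=cv2.INTER_CUBIC)
    return c
def topt(g):  # upsampled pixel -> image pixel
    return (np.asarray(g,float)+.5)/4-.5
E
python3 - <<'E'
from h import *
im=cv2.imread("pics/top0.png"); 
h=cv2.cvtColor(im,cv2.COLOR_BGR2HSV); 
wood=((h[...,0]<20)&(h[...,1]>80)); wood[:195]=0; wood[245:]=0; wood[:,:305]=0; wood[:,460:]=0; wood[224:,325:]=0
# subpixel edges using saturation half level: columns -> lower edge; rows -> right edge of stop
S=h[...,1].astype(float)
def cross(v,lvl):  # first crossing downwards
    i=np.where((v[:-1]>=lvl)&(v[1:]<lvl))[0]
    return None if len(i)==0 else i[-1]+(v[i[-1]]-lvl)/(v[i[-1]]-v[i[-1]+1])
lo=[(u,198+cross(S[198:226,u],60)) for u in range(325,450) if cross(S[198:226,u],60) is not None]
up=[(u,222-cross(S[222:190:-1,u],60)) for u in range(325,450) if cross(S[222:190:-1,u],60) is not None]
ri=[(308+cross(S[v,308:330],60),v) for v in range(220,236) if cross(S[v,308:330],60) is not None]
def fit(p): 
    p=p[:,:2].astype(np.float32); vx,vy,x,y=cv2.fitLine(p,cv2.DIST_HUBER,0,.0005,.0005).ravel(); return np.array([vx,vy]),np.array([x,y])
for z in(0,.016):
    for n,p in(("front",lo),("back",up),("stop",ri)):
        P=onplane("top",np.array(p),z); d,c=fit(P); print(z,n,len(p),"dir",d,"ang",np.degrees(np.arctan2(d[1],d[0])),"pt",c)
# tiles
for n,(x0,y0,x1,y1) in(("a",(335,230,372,260)),("b",(400,228,440,256))):
    L=cv2.cvtColor(im,cv2.COLOR_BGR2LAB).astype(float)[y0:y1,x0:x1]
    print(n);print(L[(y1-y0)//2,:,0].astype(int));print(L[(y1-y0)//2,:,2].astype(int)); print(L[:,(x1-x0)//2-3,0].astype(int)); print(L[:,(x1-x0)*2//3,0].astype(int))
# height checks: crop coords
a=lambda x,y:(x/2.6+215,y/2.6+190); b=lambda x,y:(x/2.8+235,y/2.8+205)
for n,p,q in(("screw corner",(255,57),(246,60)),("screw mid",(433,44),(426,113)),("screw right",(602,33),(610,169)),("stop screw",(256,115),(216,95)),("a split/back",(369,123),(314,149)),("a back left",(329,123),(281,139)),("b split front",(542,151),(494,244))):
    print(n,*tri(a(*p),b(*q)))
E
```

```text
0 front 125 dir [ 0.0742 -0.9972] ang -85.74648 pt [ 0.5866 -0.0958]
0 back 125 dir [ 0.0749 -0.9972] ang -85.70472 pt [ 0.6076 -0.0827]
0 stop 16 dir [0.998  0.0628] ang 3.6016874 pt [0.5531 0.0642]
0.016 front 125 dir [ 0.0742 -0.9972] ang -85.74648 pt [ 0.5835 -0.0935]
0.016 back 125 dir [ 0.0749 -0.9972] ang -85.70471 pt [ 0.6042 -0.0806]
0.016 stop 16 dir [0.998  0.0628] ang 3.6020882 pt [0.5506 0.064 ]
a
[169 164 160 165 172 178 135 104 113 115 106 106 108 101 101 100  99 100
 105 104 104 100  93  96  90  77  77  69  76 140 190 199 198 198 201 200
 198]
[133 133 133 133 134 133 130 122 123 124 122 122 122 122 123 124 122 121
 123 122 122 127 137 139 137 137 134 137 135 135 132 132 131 132 132 132
 132]
[193 193 195 188 185 185 183 119  93 102  99 103 102 102 105 100 102 104
 111 104 108 131 178 175 173 175 177 178 175 178]
[196 199 200 196 194 197 195 126  91  91  95 100  91  87  87  90  92  95
  98  96 105 159 183 182 180 174 162 167 172 178]
b
[166 165 172 167 170 176 177 118  94  99  96  99  92  91  97 101 109 108
 110 114 107 108 101 112 157 188 156 103  87  94 111 172 200 203 200 202
 200 202 201 202]
[133 132 133 132 132 133 134 132 125 123 122 124 123 123 124 121 123 123
 122 123 121 120 121 122 127 133 133 131 133 132 132 134 132 132 131 132
 132 132 132 132]
[193 193 195 196 196 196 178 113 102 109 109 113 110 109 108 108 114 116
 116 110 114 171 167 171 169 164 171 166]
[179 186 188 192 192 198 198 196 206 205 203 201 191 173 156 165 192 201
 203 202 200 143 179 178 180 176 173 177]
screw corner [0.5832 0.0723 0.0134] 0.0022881568458769717
screw mid [ 0.5944 -0.0751  0.0145] 0.0019777031567218438
screw right [ 0.6042 -0.2154  0.0146] 0.001988858476766395
stop screw [0.5345 0.071  0.0152] 0.0027240225682907317
a split/back [ 0.5274 -0.0198  0.0077] 0.0038595970357105246
a back left [0.5293 0.0112 0.0015] 0.0006638484710081757
b split front [ 0.5075 -0.1675  0.0003] 0.0036864016347039896
```

```bash
cat >> h.py <<'E'
def rect(im,box,lvl=140,z=.008):
    "corners of dark/blue region on plane z, subpixel by 4x upsampling"
    x0,y0,x1,y1=box
    L=cv2.cvtColor(im,cv2.COLOR_BGR2LAB)[y0:y1,x0:x1,0]
    g=cv2.resize(L,None,fx=4,fy=4,interpolation=cv2.INTER_CUBIC)
    cs,_=cv2.findContours((g<lvl).astype(np.uint8),cv2.RETR_EXTERNAL,cv2.CHAIN_APPROX_NONE)
    c=max(cs,key=cv2.contourArea)[:,0]
    p=onplane("top",(c+.5)/4-.5+[x0,y0],z)[:,:2]
    r=cv2.minAreaRect((p*1000).astype(np.float32)); return r
E
python3 - <<'E'
from h import *
im=cv2.imread("pics/top0.png")
fx=np.array([.9972,.0747]);fy=np.array([-.0747,.9972]);C=np.array([.5736,.0655])*1000
for n,b in(("a",(335,230,372,260)),("b",(400,228,428,256))):
    r=rect(im,b); P=cv2.boxPoints(r); print(n,r); print("world",P); print("fence",np.c_[(P-C)@fx,(P-C)@fy])
E
```

```text
a ((513.975830078125, -11.400503158569336), (31.241371154785156, 50.17323303222656), 0.923758327960968)
world [[497.9528  13.431 ]
 [498.7616 -36.7357]
 [529.9989 -36.232 ]
 [529.1901  13.9347]]
fence [[-79.325  -46.2723]
 [-82.2659 -96.359 ]
 [-51.0784 -98.1902]
 [-48.1375 -48.1035]]
b ((520.352294921875, -147.5247039794922), (38.04804611206055, 31.346961975097656), 86.37494659423828)
world [[ 503.5074 -165.5197]
 [ 534.7916 -167.5016]
 [ 537.1973 -129.5297]
 [ 505.913  -127.5478]]
fence [[ -87.1536 -225.1369]
 [ -56.1049 -229.4503]
 [ -50.8695 -191.7644]
 [ -81.9182 -187.451 ]]
```

```bash
python3 -m jog '[{"linear":[0,0,0],"roll":-0.923},{"linear":[0,0,0],"roll":-0.923},{"linear":[0,0,0],"roll":-0.923},{"linear":[0,0,0],"roll":-0.923},{"linear":[0,0,0],"roll":-0.924},{"linear":[-0.4,-0.85,0],"roll":0},{"linear":[-0.4,-0.85,0],"roll":0},{"linear":[-0.4,-0.85,0],"roll":0},{"linear":[-0.4,-0.85,0],"roll":0},{"linear":[-0.4,-0.85,0],"roll":0},{"linear":[-0.4,-0.85,0],"roll":0},{"linear":[-0.4,-0.85,0],"roll":0}]' -0.67 20
cat >> h.py <<'E'
fx=np.array([.9972,.0747]);fy=np.array([-.0747,.9972]);C=np.array([.5736,.0655])
def rep(goal=None,z=None):
    s=env.observe(); p=np.array(s["position"]);R=np.array(s["tool_rot"]);d=p[:2]-C
    print("t",s["time_s"],"fence mm",np.array([d@fx,d@fy,p[2]])*1000,"yaw err",np.degrees(np.arctan2(R[1,1],R[0,1]))-94.28,"F",np.array(s["ft_force"]),"w",s["grip_width"])
    if goal is not None:
        w=np.r_[C+goal[0]*fx/1000+goal[1]*fy/1000,z/1000]-p; print("tool units to go",R.T@w/.04)
E
python3 -c "
from h import *
rep((-97,-73),100)"
```

```text
time_s: 1.1
position: [0.3069, 0.2901, 0.2312]
tool_rot: [[-0.997, -0.075, -0.0], [-0.075, 0.997, -0.0], [0.0, -0.0, -1.0]]
ft_force: [1.3, 0.2, -0.1]
grip_width: 0.0143
gripper_force: 0.0
t 1.1 fence mm [-249.2203  243.8894  231.1921] yaw err 0.040302310229108684 F [ 1.3381  0.247  -0.0878] w 0.01427592170239067
tool units to go [-3.8015 -7.9242  3.2798]
```

```bash
python3 -m jog '[{"linear":[-0.42,-0.88,0],"roll":0},{"linear":[-0.42,-0.88,0],"roll":0},{"linear":[-0.42,-0.88,0],"roll":0},{"linear":[-0.42,-0.88,0],"roll":0},{"linear":[-0.42,-0.88,0],"roll":0},{"linear":[-0.42,-0.88,0],"roll":0},{"linear":[-0.42,-0.88,0],"roll":0},{"linear":[-0.42,-0.88,0],"roll":0},{"linear":[-0.42,-0.88,0],"roll":0},{"linear":[0,0,1],"roll":0},{"linear":[0,0,1],"roll":0},{"linear":[0,0,1],"roll":0}]'
python3 -c "
from h import *
rep((-97,-73),15)"
```

```text
time_s: 2.1
position: [0.4811, -0.0135, 0.1098]
tool_rot: [[-0.997, -0.074, 0.001], [-0.074, 0.997, -0.0], [-0.001, -0.0, -1.0]]
ft_force: [0.4, -0.3, 0.1]
grip_width: 0.0143
gripper_force: 0.0
t 2.1 fence mm [-98.1802 -71.8475 109.8441] yaw err -0.06292714702426849 F [ 0.4245 -0.2845  0.0857] w 0.01432760854328726
tool units to go [-0.0275 -0.0281  2.3711]
```

```bash
python3 -m jog '[{"linear":[-0.03,-0.03,0.8],"roll":0},{"linear":[0,0,0.8],"roll":0},{"linear":[0,0,0.6],"roll":0},{"linear":[0,0,0.1],"roll":0},{"linear":[0,0,0.05],"roll":0},{"linear":[0,0,0.05],"roll":0},{"linear":[0,0,0.05],"roll":0},{"linear":[0,0,0.05],"roll":0},{"linear":[0,0,0.05],"roll":0},{"linear":[0,0,0.05],"roll":0},{"linear":[0,0,0.03],"roll":0},{"linear":[0,0,0],"roll":0}]'
python3 - <<'E'
from h import *
rep((-97,-73),4)
im=optics.get_image("scene"); cv2.imwrite("pics/s1.png",cv2.resize(im[190:340,235:515,::-1],None,fx=2.8,fy=2.8,interpolation=cv2.INTER_CUBIC))
E
```

```text
time_s: 3.1
position: [0.4824, -0.0139, 0.0061]
tool_rot: [[-0.997, -0.075, -0.0], [-0.075, 0.997, 0.0], [0.0, 0.0, -1.0]]
ft_force: [-0.3, -0.4, 0.5]
grip_width: 0.0143
gripper_force: 0.0
t 3.1 fence mm [-96.9119 -72.3672   6.0561] yaw err 0.02062052829658967 F [-0.3454 -0.3689  0.5055] w 0.01427149807465692
tool units to go [ 0.0022 -0.0158  0.0514]
```

View pics/s1.png

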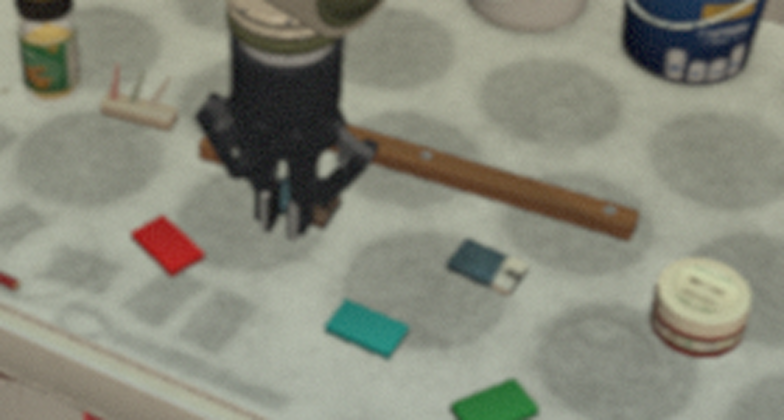

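```bash
python3 -m jog '[{"linear":[0,0,0.04],"roll":0},{"linear":[0,0,0.04],"roll":0},{"linear":[-0.12,0,0],"roll":0},{"linear":[-0.12,0,0],"roll":0},{"linear":[-0.12,0,0],"roll":0},{"linear":[-0.12,0,0],"roll":0},{"linear":[-0.12,0,0],"roll":0},{"linear":[-0.12,0,0],"roll":0},{"linear":[-0.12,0,0],"roll":0},{"linear":[-0.12,0,0],"roll":0},{"linear":[-0.12,0,0],"roll":0},{"linear":[0,0,0],"roll":0}]'
python3 -c "
from h import *
rep((-41,-73),3)"
```

```text
time_s: 4.15
position: [0.5265, -0.0107, 0.003]
tool_rot: [[-0.997, -0.075, 0.001], [-0.075, 0.997, -0.0], [-0.001, -0.0, -1.0]]
ft_force: [-0.1, -0.9, 0.3]
grip_width: 0.014
gripper_force: 0.0
t 4.15 fence mm [-52.67   -72.4978   2.9629] yaw err 0.02473443382122298 F [-0.1459 -0.8987  0.3199] w 0.013964483024133214
tool units to go [-0.2918 -0.0126 -0.0006]
```

```bash
python3 -m jog '[{"linear":[-0.06,0,0],"roll":0},{"linear":[-0.06,0,0],"roll":0},{"linear":[-0.06,0,0],"roll":0},{"linear":[-0.05,0,0],"roll":0},{"linear":[-0.03,0,0],"roll":0},{"linear":[0,0,0],"roll":0}]'
python3 -c "
from h import *
rep((-41,-73),3)
im=optics.get_image('scene'); cv2.imwrite('pics/s2.png',cv2.resize(im[200:320,275:475,::-1],None,fx=3.8,fy=3.8,interpolation=cv2.INTER_CUBIC))"
```

```text
time_s: 4.65
position: [0.5361, -0.0099, 0.003]
tool_rot: [[-0.997, -0.075, 0.0], [-0.075, 0.997, -0.0], [-0.0, -0.0, -1.0]]
ft_force: [0.6, 0.3, 0.3]
grip_width: 0.014
gripper_force: 0.0
t 4.65 fence mm [-43.0252 -72.4215   2.9561] yaw err 0.020209187039313292 F [0.574  0.2835 0.2828] w 0.013975430909471046
tool units to go [-0.0506 -0.0145 -0.0011]
```

View pics/s2.png

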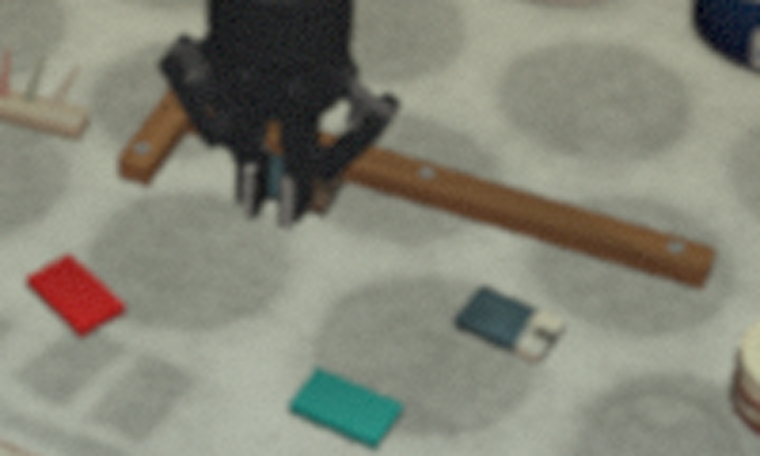

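The tile has moved ahead of the fingers and is nearly at the fence. I'll advance 1 mm per row until the force rises.

```bash
python3 -m jog '[{"linear":[-0.025,0,0],"roll":0},{"linear":[-0.025,0,0],"roll":0},{"linear":[-0.025,0,0],"roll":0},{"linear":[0,0,0],"roll":0}]'
python3 -c "
from h import *
rep()"
```

```text
time_s: 5.03
position: [0.5379, -0.0097, 0.0028]
tool_rot: [[-0.997, -0.075, -0.003], [-0.075, 0.997, 0.0], [0.003, 0.0, -1.0]]
ft_force: [-4.0, -1.7, 2.2]
grip_width: 0.0142
gripper_force: 2.3
t 5.0333 fence mm [-41.1826 -72.312    2.8136] yaw err 0.032013672549339844 F [-4.014  -1.692   2.2488] w 0.014235227733153248
```

```bash
python3 -m jog '[{"linear":[-0.025,0,0],"roll":0},{"linear":[0,0,0],"roll":0},{"linear":[0.1,0,0],"roll":0},{"linear":[0.3,0,0],"roll":0},{"linear":[0.1,0,-0.8],"roll":0},{"linear":[0,-0.6,0],"roll":0},{"linear":[0,-0.7,0],"roll":0},{"linear":[-0.5,0,0],"roll":0},{"linear":[-0.5,0,0],"roll":0},{"linear":[0,0,0],"roll":0}]' -1
python3 - <<'E'
from h import *
rep((-16,-122),3)
im=optics.get_image("top"); cv2.imwrite("pics/t2.png",cv2.resize(im[190:310,275:475,::-1],None,fx=3.8,fy=3.8,interpolation=cv2.INTER_CUBIC))
im=optics.get_image("scene"); cv2.imwrite("pics/s3.png",cv2.resize(im[200:320,275:475,::-1],None,fx=3.8,fy=3.8,interpolation=cv2.INTER_CUBIC))
E
```

```text
time_s: 5.87
position: [0.5668, -0.0608, 0.0353]
tool_rot: [[-0.997, -0.074, 0.004], [-0.074, 0.997, -0.001], [-0.004, -0.001, -1.0]]
ft_force: [-1.1, 0.2, -0.0]
grip_width: 0.0002
gripper_force: 0.0
t 5.8667 fence mm [ -16.1923 -125.4127   35.3364] yaw err -0.01980564742220281 F [-1.0662  0.1661 -0.011 ] w 0.00018446815071023327
tool units to go [-0.0012  0.0865  0.8083]
```

View pics/s3.png

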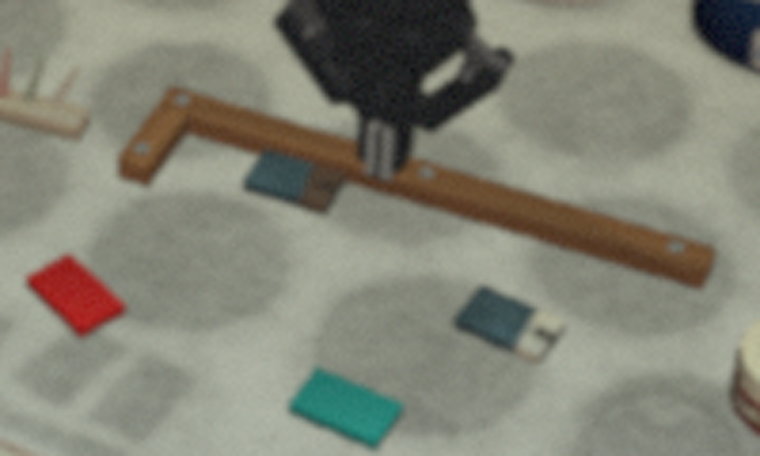

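```bash
python3 -m jog '[{"linear":[0,0,0.5],"roll":0},{"linear":[0,0,0.3],"roll":0},{"linear":[0,0,0],"roll":0},{"linear":[0,0.12,0],"roll":0},{"linear":[0,0.12,0],"roll":0},{"linear":[0,0.12,0],"roll":0},{"linear":[0,0.12,0],"roll":0},{"linear":[0,0.12,0],"roll":0},{"linear":[0,0.12,0],"roll":0},{"linear":[0,0.12,0],"roll":0},{"linear":[0,0.12,0],"roll":0},{"linear":[0,0,0],"roll":0}]'
python3 -c "
from h import *
rep((-16,-65),3)"
```

```text
time_s: 6.97
position: [0.5606, -0.0207, 0.0029]
tool_rot: [[-0.997, -0.076, -0.0], [-0.076, 0.997, 0.0], [0.0, 0.0, -1.0]]
ft_force: [0.0, 0.5, 0.1]
grip_width: 0.0001
gripper_force: 0.0
t 6.9667 fence mm [-19.381  -84.9836   2.9231] yaw err 0.06694061229306669 F [0.0409 0.4951 0.1476] w 7.50529724440244e-05
tool units to go [-0.0851  0.4995 -0.0018]
```

```bash
python3 -m jog '[{"linear":[-0.03,0.08,0],"roll":0},{"linear":[-0.03,0.08,0],"roll":0},{"linear":[0,0.08,0],"roll":0},{"linear":[0,0.08,0],"roll":0},{"linear":[0,0.05,0],"roll":0},{"linear":[0,0,0],"roll":0}]'
python3 - <<'E'
from h import *
rep((-16,-65),3)
im=optics.get_image("scene"); cv2.imwrite("pics/s4.png",cv2.resize(im[200:320,275:475,::-1],None,fx=3.8,fy=3.8,interpolation=cv2.INTER_CUBIC))
E
```

```text
time_s: 7.47
position: [0.562, -0.0063, 0.0029]
tool_rot: [[-0.997, -0.075, -0.0], [-0.075, 0.997, 0.0], [0.0, 0.0, -1.0]]
ft_force: [-0.3, 0.1, -0.2]
grip_width: 0.0002
gripper_force: 0.0
t 7.4667 fence mm [-16.9607 -70.7194   2.8706] yaw err 0.03863367432224152 F [-0.2649  0.1464 -0.1556] w 0.00017949093761627626
tool units to go [-0.0241  0.143  -0.0032]
```

View pics/s4.png

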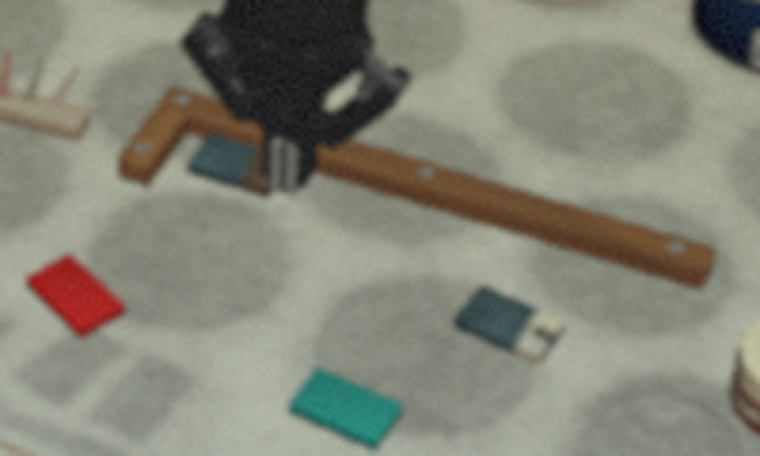

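```bash
python3 -m jog '[{"linear":[-0.02,0.04,0],"roll":0},{"linear":[0,0.04,0],"roll":0},{"linear":[0,0.04,0],"roll":0},{"linear":[0,0.04,0],"roll":0},{"linear":[0,0,0],"roll":0}]'
python3 -c "
from h import *
rep()"
```

```text
time_s: 7.93
position: [0.5623, 0.0, 0.0029]
tool_rot: [[-0.997, -0.075, -0.0], [-0.075, 0.997, 0.0], [0.0, 0.0, -1.0]]
ft_force: [-0.8, 0.2, -0.4]
grip_width: 0.0
gripper_force: 0.0
t 7.9333 fence mm [-16.1278 -64.4498   2.9198] yaw err 0.02940906812112587 F [-0.7909  0.1918 -0.378 ] w 1.7758573594134865e-05
```

```bash
python3 -m jog '[{"linear":[0,0.03,0],"roll":0},{"linear":[0,0.03,0],"roll":0},{"linear":[0,0,0],"roll":0}]'; python3 -m jog '[{"linear":[0,0.03,0],"roll":0},{"linear":[0,0.02,0],"roll":0},{"linear":[0,0,0],"roll":0}]'
python3 -c "
from h import *
rep()"
```

```text
time_s: 8.18
position: [0.5622, 0.0023, 0.0029]
tool_rot: [[-0.997, -0.075, -0.0], [-0.075, 0.997, 0.0], [0.0, 0.0, -1.0]]
ft_force: [0.3, 0.1, -0.9]
grip_width: -0.0001
gripper_force: 0.0
time_s: 8.43
position: [0.562, 0.0043, 0.0029]
tool_rot: [[-0.997, -0.075, -0.0], [-0.075, 0.997, 0.0], [0.0, 0.0, -1.0]]
ft_force: [-0.4, 0.1, -0.4]
grip_width: 0.0001
gripper_force: 0.0
t 8.4333 fence mm [-16.1182 -60.2132   2.9175] yaw err 0.02337513908904043 F [-0.3628  0.068  -0.3777] w 9.07684533722597e-05
```

```bash
python3 -m jog '[{"linear":[0,0.03,0],"roll":0},{"linear":[0,0,0],"roll":0}]'; python3 -m jog '[{"linear":[0,0.03,0],"roll":0},{"linear":[0,0,0],"roll":0}]'
python3 - <<'E'
from h import *
rep()
im=optics.get_image("scene"); cv2.imwrite("pics/s5.png",cv2.resize(im[200:280,285:405,::-1],None,fx=6,fy=6,interpolation=cv2.INTER_CUBIC))
E
```

```text
time_s: 8.6
position: [0.562, 0.0055, 0.0029]
tool_rot: [[-0.997, -0.075, -0.0], [-0.075, 0.997, 0.0], [0.0, 0.0, -1.0]]
ft_force: [0.1, -0.4, -0.2]
grip_width: -0.0002
gripper_force: 0.0
time_s: 8.77
position: [0.5619, 0.0066, 0.0029]
tool_rot: [[-0.997, -0.075, -0.0], [-0.075, 0.997, 0.0], [0.0, 0.0, -1.0]]
ft_force: [0.0, -0.6, -0.4]
grip_width: -0.0001
gripper_force: 0.0
t 8.7667 fence mm [-16.0961 -57.8228   2.9215] yaw err 0.023119020784875488 F [ 0.0012 -0.5696 -0.3787] w -0.000132089309551128
```

View pics/s5.png

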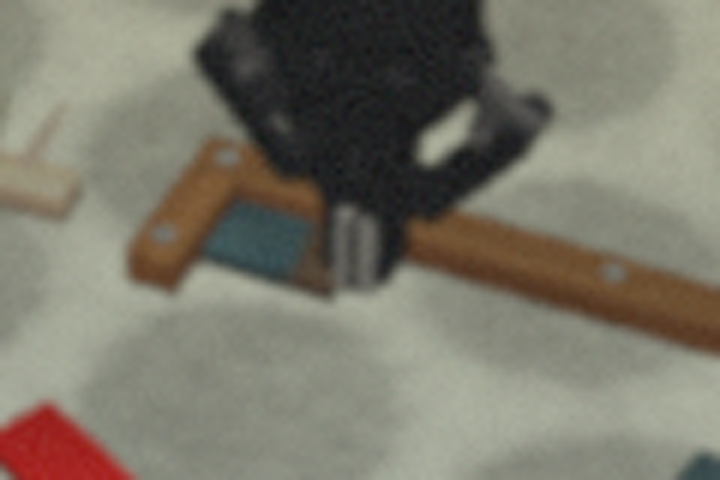

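The tile's left end is within about 1 mm of the stop, at pixel (205,245) in the crop. I'll nudge it until the force rises.

```bash
python3 -m jog '[{"linear":[0,0.025,0],"roll":0},{"linear":[0,0,0],"roll":0}]'|grep -E "pos|ft_"; python3 -m jog '[{"linear":[0,0.025,0],"roll":0},{"linear":[0,0,0],"roll":0}]'|grep -E "pos|ft_"; python3 -m jog '[{"linear":[0,0.025,0],"roll":0},{"linear":[0,0,0],"roll":0}]'|grep -E "pos|ft_"
python3 -c "
from h import *
rep()"
```

```text
position: [0.5619, 0.0074, 0.003]
ft_force: [-0.6, -0.6, -0.4]
position: [0.562, 0.0076, 0.003]
ft_force: [0.4, -6.7, -0.3]
position: [0.562, 0.0077, 0.0031]
ft_force: [0.2, -10.5, 0.6]
t 9.3167 fence mm [-15.8663 -56.7447   3.1317] yaw err 0.04709309825219066 F [  0.1645 -10.4942   0.6257] w -0.00012491300029380875
```

```bash
python3 -m jog '[{"linear":[0,-0.1,0],"roll":0},{"linear":[0,-0.3,0],"roll":0},{"linear":[0,0,-0.9],"roll":0},{"linear":[0.45,-0.7,0],"roll":0},{"linear":[0.45,-0.7,0],"roll":0},{"linear":[0.45,-0.7,0],"roll":0},{"linear":[0.45,-0.7,0],"roll":0},{"linear":[0.45,-0.7,0],"roll":0},{"linear":[0,0,0],"roll":0}]' -0.48 >/dev/null
python3 - <<'E'
from h import *
rep((-106,-214.5),3)
im=optics.get_image("top"); cv2.imwrite("pics/t3.png",im[:,:,::-1])
r=rect(im[:,:,::-1].copy(),(312,215,350,245)); P=cv2.boxPoints(r)/1000-C; print(r); print(np.c_[P@fx,P@fy]*1000)
E
```

```text
t 10.0667 fence mm [-108.1588 -214.7972   38.997 ] yaw err -0.2377368116123506 F [ 0.3121 -0.8423  0.325 ] w 0.0223653153451737
tool units to go [-0.0543  0.0083  0.8999]
((550.4215087890625, 42.823036193847656), (54.62564468383789, 67.1600570678711), 0.22908499836921692)
[[-49.6774  14.5451]
 [-54.4263 -52.4465]
 [  0.0622 -56.3092]
 [  4.8113  10.6824]]
```

```bash
python3 -m jog '[{"linear":[0,0,0.5],"roll":0},{"linear":[0,0,0.4],"roll":0},{"linear":[0,0,0],"roll":0},{"linear":[-0.14,0,0],"roll":0},{"linear":[-0.14,0,0],"roll":0},{"linear":[-0.14,0,0],"roll":0},{"linear":[-0.14,0,0],"roll":0},{"linear":[-0.14,0,0],"roll":0},{"linear":[-0.14,0,0],"roll":0},{"linear":[-0.14,0,0],"roll":0},{"linear":[-0.14,0,0],"roll":0},{"linear":[-0.14,0,0],"roll":0}]' >/dev/null;  python3 -m jog '[{"linear":[-0.08,0,0],"roll":0},{"linear":[-0.08,0,0],"roll":0},{"linear":[-0.08,0,0],"roll":0},{"linear":[0,0,0],"roll":0}]' | grep ft_
python3 -c "
from h import *
rep((-41,-214.5),3)"
```

```text
ft_force: [-1.2, -0.2, 0.1]
t 11.45 fence mm [ -45.551  -211.0303    2.912 ] yaw err 0.02631242603705175 F [-1.1862 -0.2178  0.0606] w 0.022152977616410545
tool units to go [-0.1138 -0.0867 -0.0021]
```

```bash
python3 -m jog '[{"linear":[-0.04,0,0],"roll":0},{"linear":[-0.04,0,0],"roll":0},{"linear":[0,0,0],"roll":0}]' | grep -E "pos|ft_";python3 -m jog '[{"linear":[-0.025,0,0],"roll":0},{"linear":[-0.025,0,0],"roll":0},{"linear":[0,0,0],"roll":0}]' | grep -E "pos|ft_"
python3 -c "
from h import *
rep((-41,-214.5),3)"
```

```text
position: [0.5468, -0.1481, 0.003]
ft_force: [0.5, -0.6, -1.0]
position: [0.5484, -0.1479, 0.0029]
ft_force: [-1.9, -0.1, -0.1]
t 11.95 fence mm [ -41.0693 -210.9658    2.8821] yaw err 0.024474553296371937 F [-1.877  -0.0719 -0.1019] w 0.02210023500392644
tool units to go [-0.0017 -0.0883 -0.003 ]
```

```bash
python3 -m jog '[{"linear":[-0.025,0,0],"roll":0},{"linear":[-0.02,0,0],"roll":0},{"linear":[0,0,0],"roll":0}]' | grep -E "pos|ft_";python3 -m jog '[{"linear":[0.15,0,0],"roll":0},{"linear":[0.3,0,0],"roll":0},{"linear":[0,0,-0.8],"roll":0},{"linear":[0,-0.6,0],"roll":0},{"linear":[0,-0.7,0],"roll":0},{"linear":[-0.5,0,0],"roll":0},{"linear":[-0.6,0,0],"roll":0},{"linear":[0,0,0],"roll":0}]' -1 | grep -E "pos|ft_"
python3 - <<'E'
from h import *
rep((-16,-259),3)
im=optics.get_image("top")[:,:,::-1].copy(); cv2.imwrite("pics/t4.png",im)
L=cv2.cvtColor(im,cv2.COLOR_BGR2LAB)
# blue pixels (low b*) of tiles
m=(cv2.cvtColor(im,cv2.COLOR_BGR2LAB)[...,2]<128)&(L[...,0]<140)&(L[...,1]>118); m[:200]=0;m[262:]=0;m[:,:310]=0;m[:,450:]=0
k,l,st,ce=cv2.connectedComponentsWithStats(m.astype(np.uint8))
for j in range(1,k):
    if st[j,4]>40:
        r=(np.argwhere(l==j)[:,::-1]).astype(float); P=onplane("top",r,.008)[:,:2]-C; F=np.c_[P@fx,P@fy]*1000; q=cv2.minAreaRect(F.astype(np.float32)); print(st[j],q, F.min(0),F.max(0))
E
```

```text
position: [0.5486, -0.1478, 0.0028]
ft_force: [-10.0, -2.6, 4.8]
position: [0.5833, -0.1982, 0.0351]
ft_force: [-0.6, 0.4, 0.4]
t 12.8667 fence mm [ -10.0393 -263.6884   35.1451] yaw err 0.022548059363259654 F [-0.6133  0.4309  0.3887] w 0.00017232065696326927
tool units to go [0.1519 0.1185 0.8029]
[405 210  15  14 156] ((-14.65212631225586, -205.9562225341797), (30.607952117919922, 28.544340133666992), 85.94741821289062) [ -29.3116 -222.2305] [  -0.7314 -190.7665]
```

```bash
python3 -m jog '[{"linear":[0.15,0.05,0],"roll":0},{"linear":[0,0,0.5],"roll":0},{"linear":[0,0,0.3],"roll":0},{"linear":[0,0,0],"roll":0}]' | grep -E "pos|ft_"; python3 -m jog '[{"linear":[0,0.12,0],"roll":0},{"linear":[0,0.12,0],"roll":0},{"linear":[0,0.12,0],"roll":0},{"linear":[0,0.12,0],"roll":0},{"linear":[0,0.12,0],"roll":0},{"linear":[0,0.12,0],"roll":0},{"linear":[0,0.12,0],"roll":0},{"linear":[0,0.12,0],"roll":0},{"linear":[0,0,0],"roll":0}]' | grep -E "pos|ft_"
python3 -c "
from h import *
rep((-16,-107),3)"
```

```text
position: [0.572, -0.1954, 0.0011]
ft_force: [-0.3, 0.5, 0.2]
position: [0.5711, -0.1568, 0.0029]
ft_force: [0.4, 0.9, 0.6]
t 14.0 fence mm [ -19.1176 -221.4917    2.9043] yaw err 0.06340860625408595 F [0.4038 0.8605 0.5974] w 0.00010892524971346274
tool units to go [-0.0809  2.8623 -0.0012]
```

```bash
python3 -m jog '[{"linear":[-0.02,0.12,0],"roll":0},{"linear":[-0.02,0.12,0],"roll":0},{"linear":[-0.02,0.12,0],"roll":0},{"linear":[-0.01,0.12,0],"roll":0},{"linear":[0,0.12,0],"roll":0},{"linear":[0,0.12,0],"roll":0},{"linear":[0,0.12,0],"roll":0},{"linear":[0,0.12,0],"roll":0},{"linear":[0,0.12,0],"roll":0},{"linear":[0,0.12,0],"roll":0},{"linear":[0,0.12,0],"roll":0},{"linear":[0,0,0],"roll":0}]' | grep -E "pos|ft_"
python3 -c "
from h import *
rep((-16,-107),3)"
```

```text
position: [0.5699, -0.104, 0.0029]
ft_force: [-0.8, 0.1, -0.8]
t 15.0 fence mm [ -16.3316 -168.7933    2.9253] yaw err 0.05970749586214197 F [-0.8336  0.0774 -0.7585] w 5.951833571990135e-06
tool units to go [-0.0098  1.5449 -0.0014]
```

```bash
python3 -m jog '[{"linear":[0,0.12,0],"roll":0},{"linear":[0,0.12,0],"roll":0},{"linear":[0,0.12,0],"roll":0},{"linear":[0,0.12,0],"roll":0},{"linear":[0,0.12,0],"roll":0},{"linear":[0,0.12,0],"roll":0},{"linear":[0,0.12,0],"roll":0},{"linear":[0,0.12,0],"roll":0},{"linear":[0,0.12,0],"roll":0},{"linear":[0,0.12,0],"roll":0},{"linear":[0,0,0],"roll":0}]' | grep -E "pos|ft_"
python3 -m jog '[{"linear":[0,0.05,0],"roll":0},{"linear":[0,0.05,0],"roll":0},{"linear":[0,0.05,0],"roll":0},{"linear":[0,0.04,0],"roll":0},{"linear":[0,0,0],"roll":0}]' | grep -E "pos|ft_"
python3 -c "
from h import *
rep((-16,-106.7),3)"
```

```text
position: [0.5663, -0.0562, 0.0029]
ft_force: [0.3, -0.2, -0.2]
position: [0.5659, -0.0493, 0.0029]
ft_force: [-0.5, -0.1, 0.2]
t 16.3333 fence mm [ -16.294  -113.9263    2.9206] yaw err 0.02694361004725465 F [-0.5217 -0.1218  0.2191] w -9.961721103607511e-05
tool units to go [-0.0074  0.1807 -0.002 ]
```

```bash
python3 -m jog '[{"linear":[0,0.04,0],"roll":0},{"linear":[0,0.04,0],"roll":0},{"linear":[0,0.04,0],"roll":0},{"linear":[0,0.03,0],"roll":0},{"linear":[0,0,0],"roll":0}]' | grep -E "pos|ft_"
python3 -m jog '[{"linear":[0,0.025,0],"roll":0},{"linear":[0,0.025,0],"roll":0},{"linear":[0,0,0],"roll":0}]' | grep -E "pos|ft_"
python3 -c "
from h import *
rep((-16,-106.7),3)"
```

```text
position: [0.5654, -0.0433, 0.0029]
ft_force: [-0.3, -0.5, 0.4]
position: [0.5656, -0.0423, 0.0031]
ft_force: [0.3, -4.8, 0.1]
t 17.0 fence mm [ -16.0732 -106.9214    3.0634] yaw err 0.03474966887495157 F [ 0.3163 -4.7941  0.0915] w -0.00011446616451812042
tool units to go [-0.0018  0.0056  0.0016]
```

```bash
python3 -m jog '[{"linear":[0,0.025,0],"roll":0},{"linear":[0,0,0],"roll":0}]' | grep -E "ft_"
python3 -m jog '[{"linear":[0,-0.1,0],"roll":0},{"linear":[0,-0.3,0],"roll":0},{"linear":[0,0,-0.8],"roll":0},{"linear":[0.8,0,0],"roll":0},{"linear":[0.8,0.4,0],"roll":0},{"linear":[0,0.6,0],"roll":0},{"linear":[0,0.3,0],"roll":0},{"linear":[0,0,0],"roll":0}]' -0.48 | grep -E "pos|ft_"
python3 - <<'E'
from h import *
rep((-60,-76),3)
E
```

```text
ft_force: [-0.4, -9.2, -0.2]
position: [0.4989, -0.0077, 0.0352]
ft_force: [0.1, -0.9, -0.3]
t 17.8333 fence mm [-80.0101 -67.4408  35.2081] yaw err 0.14222804425867253 F [ 0.088  -0.8934 -0.3473] w 0.022185721185009423
tool units to go [-0.4993 -0.2154  0.8054]
```

```bash
python3 -m jog '[{"linear":[-0.5,-0.2,0],"roll":0},{"linear":[0,0,0.5],"roll":0},{"linear":[0,0,0.3],"roll":0},{"linear":[0,0,0],"roll":0},{"linear":[-0.12,0,0],"roll":0},{"linear":[-0.12,0,0],"roll":0},{"linear":[-0.08,0,0],"roll":0},{"linear":[0,0,0],"roll":0}]' | grep -E "pos|ft_"
python3 - <<'E'
from h import *
rep((-41,-76),3)
E
```

```text
position: [0.5334, -0.0152, 0.0036]
ft_force: [0.3, -0.2, 0.2]
t 18.5 fence mm [-46.1334 -77.4494   3.6216] yaw err 0.033031895965848435 F [ 0.3305 -0.1969  0.2488] w 0.022399277020071027
tool units to go [-0.1283  0.0362  0.0158]
```

```bash
python3 -m jog '[{"linear":[-0.05,0,0],"roll":0},{"linear":[-0.05,0,0],"roll":0},{"linear":[-0.025,0,0],"roll":0},{"linear":[0,0,0],"roll":0}]' | grep -E "pos|ft_"
python3 -m jog '[{"linear":[-0.025,0,0],"roll":0},{"linear":[0,0,0],"roll":0}]' | grep -E "pos|ft_"
python3 - <<'E'
from h import *
rep((-41,-76),3)
E
```

```text
position: [0.5372, -0.0146, 0.003]
ft_force: [0.2, 0.2, 0.2]
position: [0.538, -0.0145, 0.0029]
ft_force: [0.5, 0.6, -0.7]
t 19.0 fence mm [-41.4347 -77.1657   2.9206] yaw err 0.019210148505479197 F [ 0.5081  0.5512 -0.6685] w 0.02221917760996301
tool units to go [-0.0109  0.0292 -0.002 ]
```

```bash
python3 -m jog '[{"linear":[-0.025,0,0],"roll":0},{"linear":[0,0,0],"roll":0}]' | grep -E "pos|ft_"
python3 -m jog '[{"linear":[-0.025,0,0],"roll":0},{"linear":[0,0,0],"roll":0}]' | grep -E "pos|ft_"
python3 -m jog '[{"linear":[0.1,0,0],"roll":0},{"linear":[0.15,0,0],"roll":0},{"linear":[0,0.6,0],"roll":0},{"linear":[0,0.6,0],"roll":0},{"linear":[0,0,0],"roll":0}]' | grep -E "pos|ft_"
python3 - <<'E'
from h import *
rep((-41,-28),3)
E
```

```text
position: [0.5383, -0.0145, 0.0028]
ft_force: [-3.9, -0.5, 1.9]
position: [0.5384, -0.0144, 0.0028]
ft_force: [-8.2, -1.5, 5.6]
position: [0.5255, 0.0356, 0.0029]
ft_force: [-0.7, 0.3, 0.5]
t 19.75 fence mm [-50.1602 -26.2465   2.9234] yaw err 0.14698402987826853 F [-0.6537  0.3459  0.5116] w 0.022422500553012526
tool units to go [-0.2289 -0.0444 -0.002 ]
```

```bash
python3 -m jog '[{"linear":[-0.08,-0.03,0],"roll":0},{"linear":[-0.08,0,0],"roll":0},{"linear":[-0.05,0,0],"roll":0},{"linear":[0,0,0],"roll":0}]' | grep -E "pos|ft_"
python3 -m jog '[{"linear":[-0.025,0,0],"roll":0},{"linear":[-0.02,0,0],"roll":0},{"linear":[0,0,0],"roll":0}]' | grep -E "pos|ft_"
python3 - <<'E'
from h import *
rep((-41,-28),3)
E
```

```text
position: [0.5348, 0.0314, 0.0028]
ft_force: [-3.0, -0.6, 1.5]
position: [0.5349, 0.0315, 0.0027]
ft_force: [-8.9, -3.0, 5.3]
t 20.3333 fence mm [-41.1309 -31.0018   2.7028] yaw err -0.002448903664799218 F [-8.9189 -3.0141  5.3258] w 0.02205190132426196
tool units to go [-0.0032  0.0751 -0.0074]
```

Both tiles press solidly at the same depth. I'll retreat and check in the final picture.

```bash
python3 -m jog '[{"linear":[0.1,0,0],"roll":0},{"linear":[0.3,-0.1,0],"roll":0},{"linear":[0,0,-0.9],"roll":0},{"linear":[0,0,-0.9],"roll":0},{"linear":[0.9,0,-0.3],"roll":0},{"linear":[0.9,0,-0.3],"roll":0},{"linear":[0.6,0,-0.6],"roll":0},{"linear":[0,0,0],"roll":0}]' | grep -E "pos|ft_"
python3 - <<'E'
from h import *
t=optics.get_image("top")[190:262,215:515,::-1]; s=optics.get_image("scene")[195:280,235:475,::-1]
cv2.imwrite("pics/end.png",np.vstack([cv2.resize(t,(780,187),interpolation=cv2.INTER_CUBIC),cv2.resize(s,(780,276),interpolation=cv2.INTER_CUBIC)]))
E
```

```text
position: [0.423, 0.0197, 0.1258]
ft_force: [1.4, 0.6, 0.4]
```

View pics/end.png

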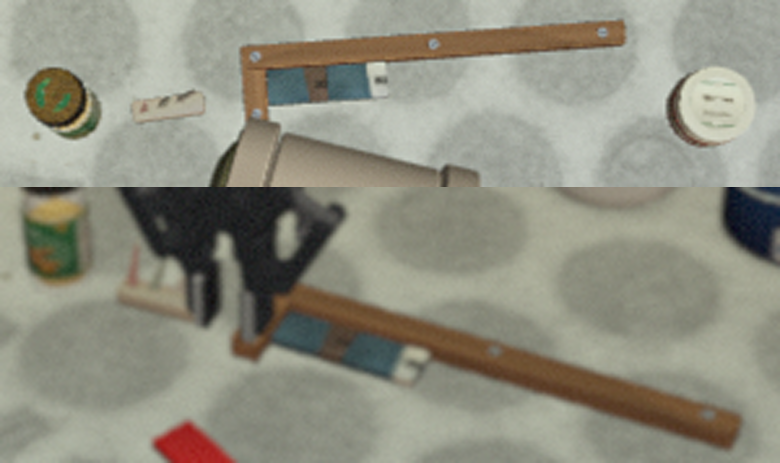

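The picture shows one tight row along the fence, from the stop at (268,85) to the white end at (388,80). The bystanders are where they were. I'm handing in.

```bash
python3 -c "
from rig import env
print(env.close_job())"
```

```text
the job is handed in; nothing more can be done
None
```

The job is handed in: both tiles were pushed into one tight row, flush with the fence, with tile_a against the end stop and tile_b end to end behind it, and the cone pack, spice jar and wax pot left where they stood.

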